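Specimen stand into the dry box

ROBOT

A 7-joint arm with a two-finger parallel gripper is mounted at the origin on the work surface; the furniture and walls round the work are solid. World frame = base frame: x ahead of the robot, y to its left, z up, the work surface at z = 0. Lengths are in m, angles in rad, forces in N, time in s.
With the tool pointing down it reaches from about 0.4 to 0.85 m from the base axis. Payload 10.4 kg.
Tool frame: the origin (TCP) lies on the centre line of the jaws, within the pads' length; the fingertips stand 11 mm ahead of it and the grasp point (between the pads) lies 8 mm behind it (tip_reach is the distance from the TCP to the fingertips, in m); z points along the fingers, y is the line along which they close (so a half turn about z gives the same grasp; the last joint's range is limited). The gripper opens to 85 mm and grips with 20 to 120 N. Pads are 22 mm wide; open, the fingers measure 114 mm over their backs; the gripper's body (76 mm by 85 mm) begins 54 mm behind the grasp point. The pads swing forward as they close: fully open they stand 13 mm farther back than shut.
Start: joints at [-1.276, 0.332, -0.065, 1.46, 0.022, 1.35, -0.088], TCP at [0.195, 0.594, 0.242] pointing down, gripper open.
Joint ranges: [-2.6, 2.6], [-0.5, 2.12], [-1.47, 1.34], [0.16, 2.42], [-1.27, 4.41], [0.06, 2.06], [-2.6, 2.6]. Speed limits (rad/s): [2.22, 2.22, 2.79, 2.79, 3.14, 3.14, 3.14].

INTERFACE

Orientations are given as a unit quaternion [x, y, z, w].
In Python, from workcell import get_obs, camera, hand_in, tip_reach gives the robot as it stands. The module is installed in compiled form; this text tells all that it offers.
- The arm moves only by the tool move_arm, never from a script. Its argument "plan" is a list of rows, each an object with "delta_pos": the shift along the tool's x, y, z in parts of the range, where 1.0 means 1000 mm, a list of three; "turn": the turn, a rotation vector about the tool's x, y, z in a scale on which 1.0 is 120 degrees, a list of three; "fingers": the closure, from 0 (fully open) to 1 (shut). A call has 1 to 12 rows; each row is the pose to reach, as a shift and turn from the pose commanded when the call began, along the tool's axes at that moment; what a row does not reach only later rows make up. A row lasts 1/8 s, in which the tool goes at most 62.5 mm and 10.7 degrees, less where a joint would pass 70% of its speed; a pose out of reach is approached as far as the arm can. No shift or turn number may pass 1 either way. A call with a gripper value outside its range is refused whole. The fingers move at their own pace and stop on an object; "force" is the grip in N (left out, the last holds). Time passes only in rows, so rows that repeat a pose let the fingers close. It gives the time, the measured TCP pose, the force, the opening and the grip force at its end, in the units of the state.
- get_obs(): the state, without advancing time (a new reading comes with each control period).
- camera(name): name is "scene" or "top" or "wrist"; returns a dict with "color" (384x512x3 uint8, red, green, blue), "range_z" (384x512 float32, m along the optical axis (not along the pixel's ray), 0 where there is no reading), "fx", "fy", "cx", "cy" (pixels), "k1" (the pictures are not rectified: a ray, as slopes to the right and down, at radius r is drawn at 1 + k1 r^2 times it, then the intrinsics apply), "R" (3x3) and "t" (3): a world point X has camera coordinates R X + t; the wrist camera has in their place "tool_from_camera" (4x4, takes a point from camera to tool coordinates, whose origin is the TCP and whose axes are the flange's). Camera axes: x right, y down, z forward; pixel columns grow to the right and rows downward; lengths in m; the calibration is good to about 2 mm. A picture is of the moment at which its call begins: read the wrist's pose just before it.
- hand_in(): hands the job in; it is judged then, once.
The state is a dict: "clock": time; "joint_pos": joint angles; "joint_velocities": joint speeds; "tau": joint torques, N m; "position": TCP position; "ee_rot": TCP orientation; "ft_force": force on the tool from outside, world axes, zero at the start; "torque": the same for the moment, N m; "grip_width": opening from 0.0 (shut) to 1.0 (fully open); "grasp_force": force on a finger pad.
Only numpy, scipy, OpenCV 4.12 (cv2) and the standard library are available. Lean on these libraries where they do the work, as an engineer would, in place of code of your own. Each camera call takes 0.05 s, during which the arm holds its last target. There are 200 camera calls.

TASK

Put the specimen stand with the long straight foot away in the dry box: its foot is too long for the hatch in the lid, so tilt the stand to pass the foot through, then right it inside and leave it standing upright with its foot flat on the floor of the box and its tab up out of the hatch. Leave the stand with the round foot where it is.

Things in the scene. Friction and masses are not known exactly. Their poses are not given: they have to be found in the camera images.
- dry_box: Fixed dry box, clear walls, black floor, aluminium lid: 112 (its x) x 212 (its y) x 82 mm high. Origin: centre of its underside on the bench, z up. Inside 100 x 200 mm, inner floor at z = 6 mm; lid 6 mm thick, underside at z = 76, top at z = 82. Hatch, the only opening, in the middle of the lid: 72 (x) x 88 mm (y). Same after a half turn.
- long_stand: Loose stand to put away, 0.1 to 0.2 kg. Origin: centre of the foot's underside, z up along the stem. Foot: flat aluminium bar 36 (x) x 110 (y) x 6 mm, two copper discs on it. From its middle a steel stem, 12 mm in diameter, rises to a black tab 12 (x) x 30 mm (y), z = 108 to 148 mm; grip it across its 12 mm thickness. Same after a half turn.
- round_stand: Loose stand that must stay where it is: same stem and tab, but a round aluminium foot 64 mm in diameter, 6 mm thick. Origin: centre of the underside of its foot, z up.
Not all that is in view belongs to the job. What is shaped like the long_stand but yellow is not meant.

How it is judged:
By the outcome, as a careful person would: the job done as asked, in the order asked, and still so for the second after the job is handed in, with the robot touching nothing.
It also fails if it takes over 42 s, if anything falls off the work surface, if the arm or the gripper's body presses on something with over 40 N, if the wrist force passes 120 N, or if a joint passes its speed limit or range.

## Working session

There is one attempt and no reset: what is moved stays moved. The work goes in short steps, Python scripts to look and compute and a tool call to move; the robot and the scene stay as the last step left them, time stands still between calls to the robot, and variables do not carry over. Pictures are saved under pics/ and viewed, at most 10 in all, crops included, and the job is handed in when it is done.

Besides the shell and the picture viewer there is one more tool, called after ">>>" as name([rows], argument=value, ...), one row to a line, values as JSON. move_arm: Moves the arm, as the interface text tells. Its arguments: {"type":"object","properties":{"plan":{"type":"array","items":{"type":"object","properties":{"delta_pos":{"type":"array","items":{"type":"number"}},"turn":{"type":"array","items":{"type":"number"}},"fingers":{"type":"number"}}}},"force":{"type":"number"}},"required":["plan"]}

```bash
mkdir -p pics
cat > h.py <<'E'
import numpy as np, cv2
from workcell import get_obs, camera, hand_in, tip_reach
from scipy.spatial.transform import Rotation as Rot
def grab(n):
    o=get_obs(); c=camera(n)
    if n=="wrist":
        T=np.eye(4);T[:3,:3]=Rot.from_quat(o["ee_rot"]).as_matrix();T[:3,3]=o["position"]
        W=T@c["tool_from_camera"]; c["Rw"]=W[:3,:3];c["o"]=W[:3,3]
    else: c["Rw"]=c["R"].T;c["o"]=-c["R"].T@c["t"]
    return c
def rays(c,uv):
    uv=np.atleast_2d(np.array(uv,float))
    d=(uv-[c["cx"],c["cy"]])/[c["fx"],c["fy"]]; s=d.copy()
    for _ in range(20): s=d/(1+c["k1"]*(s**2).sum(1,keepdims=True))
    return np.c_[s,np.ones(len(s))]@c["Rw"].T
def onplane(c,uv,z):
    r=rays(c,uv); return c["o"]+r*((z-c["o"][2])/r[:,2])[:,None]
def cloud(c):
    h,w=c["range_z"].shape; v,u=np.mgrid[:h,:w]
    r=rays(c,np.c_[u.ravel(),v.ravel()])
    return (c["o"]+r*c["range_z"].reshape(-1,1)).reshape(h,w,3)
def save(c,name,box=None,s=1.5):
    im=c["color"][...,::-1]
    if box: im=im[box[1]:box[3],box[0]:box[2]]
    cv2.imwrite("pics/"+name,cv2.resize(im,None,fx=s,fy=s,interpolation=cv2.INTER_CUBIC))
E
python3 - <<'E'
from h import *
import pickle
for n in ["scene","top","wrist"]:
    c=grab(n); save(c,n+"0.png"); pickle.dump(c,open(n+".pkl","wb")); print(n,c["o"],c["fx"],c["k1"],np.round(c["Rw"],2).tolist())
    if n=="wrist": print(c["tool_from_camera"])
o=get_obs();print(o, tip_reach)
E
```

```text
scene [-0.05110969 -0.93619808  0.52198331] 451.8538255813862 -0.18063942204301434 [[0.87, -0.23, 0.44], [-0.5, -0.36, 0.79], [-0.02, -0.9, -0.43]]
top [ 0.32160999 -0.06905828  1.15789252] 417.957483715916 -0.025075779048797306 [[0.02, -1.0, 0.09], [-1.0, -0.03, -0.03], [0.03, -0.09, -1.0]]
wrist [0.12034213 0.61737313 0.37212153] 307.1748656523868 -0.04237518981416344 [[0.31, 0.9, 0.29], [0.95, -0.3, -0.1], [-0.0, 0.31, -0.95]]
[[ 1.06404357e-03 -9.50740755e-01 -3.09985298e-01  7.85963842e-02]
 [ 9.99998999e-01  7.22510733e-04  1.21658062e-03 -7.96549952e-04]
 [-9.32685069e-04 -3.09986282e-01  9.50740572e-01 -1.30497872e-01]
 [ 0.00000000e+00  0.00000000e+00  0.00000000e+00  1.00000000e+00]]
{'clock': 0.15, 'joint_pos': array([-1.27559408,  0.33269418, -0.06468043,  1.46068374,  0.02160445,
        1.34989407, -0.08846473]), 'joint_velocities': array([ 0.00132253, -0.00153061,  0.00112354, -0.00306516,  0.00152455,
       -0.00079831, -0.00163682]), 'tau': array([ 7.26649669e-04, -6.25829530e+01,  4.91126371e-02, -3.91849887e+01,
        1.63487764e-02,  7.52925582e-03, -1.24810349e-06]), 'position': array([0.1952344 , 0.59346981, 0.24174984]), 'ee_rot': array([ 1.58216811e-01,  9.87404273e-01, -4.89227598e-04, -5.26274522e-05]), 'ft_force': array([ 0.34454257,  0.17666614, -0.14568199]), 'torque': array([0.00522002, 0.04587533, 0.01323154]), 'grasp_force': 0.0, 'grip_width': 0.9969139061963231} 0.011
```

View pics/scene0.png

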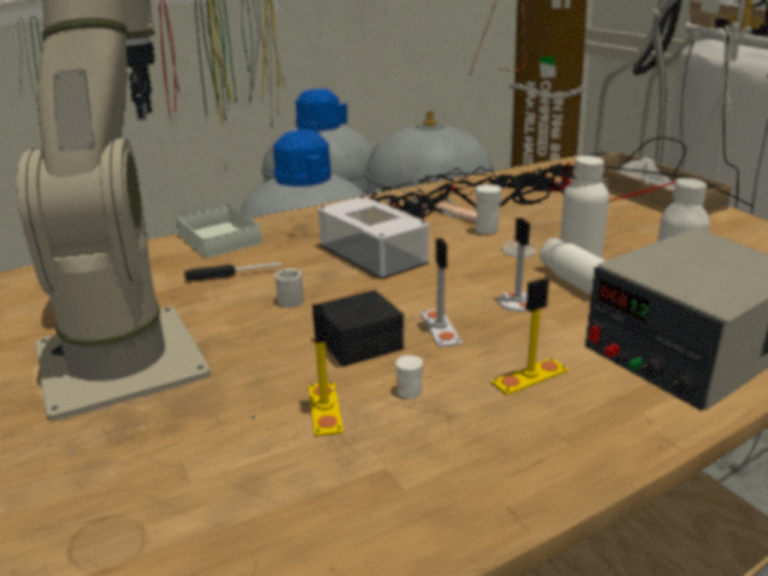

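View pics/top0.png

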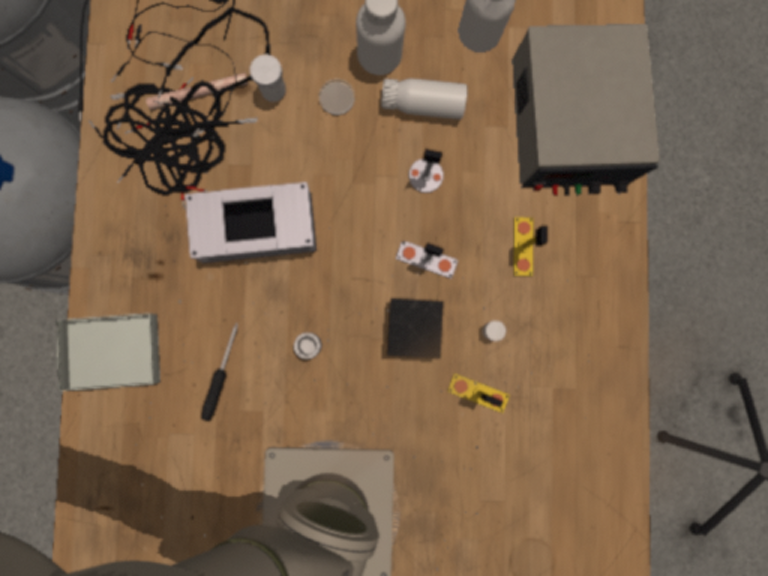

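The scene and top pictures (1.5x) show these candidates in the top view:
- A white bar-foot stand at (427,259), with its tab at (433,250).
- A white round-foot stand at (426,176).
- Yellow bar stands at (523,246) and (479,392).
- The dry box at (250,222), with its hatch at (249,221).

The aluminium bar-foot stand at (427,259) is the one meant, because the other bar stands are yellow and the other aluminium one has a round foot. I'll confirm it in a crop and measure.

Run:
```python
from h import *
import pickle
c=pickle.load(open("top.pkl","rb")); s=pickle.load(open("scene.pkl","rb"))
im=c["color"]; save(c,"crop1.png",(240,90,390,290),3)
hsv=cv2.cvtColor(im,cv2.COLOR_RGB2HSV)
P=cloud(c)
# discs
def discs(c,lo,hi,z=0.007):
    hsv=cv2.cvtColor(c["color"],cv2.COLOR_RGB2HSV); h,sa,v=cv2.split(hsv)
    m=(((h<9)|(h>173))&(sa>90)&(v>90)).astype(np.uint8)
    n,l,st,ce=cv2.connectedComponentsWithStats(m)
    for i in range(1,n):
        if st[i,4]>12 and lo[0]<ce[i][0]<hi[0] and lo[1]<ce[i][1]<hi[1]:
            print("disc",ce[i].round(1),st[i,4],onplane(c,ce[i],z)[0].round(4))
discs(c,(255,90),(380,290)); print("scene"); discs(s,(180,180),(400,300))
# foot mask: bright low-saturation
for nm,box in [("long",(255,150,315,195)),("round",(265,95,305,135))]:
    x0,y0,x1,y1=box; sub=hsv[y0:y1,x0:x1]
    h,sa,v=cv2.split(sub)
    m=(((sa<50)&(v>150))|(((h<9)|(h>173))&(sa>90))).astype(np.uint8)
    m=cv2.morphologyEx(m,cv2.MORPH_CLOSE,np.ones((7,7)))
    cn=max(cv2.findContours(m,0,2)[0],key=cv2.contourArea).reshape(-1,2)+[x0,y0]
    w=onplane(c,cn,.006)[:,:2]
    r=cv2.minAreaRect((w*1000).astype(np.float32)); print(nm,r)
# lid by depth
m=((P[...,2]>.072)&(P[...,2]<.092)).astype(np.uint8); m[:, :110]=0; m[:,225:]=0; m[:110]=0; m[190:]=0
print("lid z",np.median(P[m>0][:,2]))
cn=max(cv2.findContours(m,0,2)[0],key=cv2.contourArea)
print("lid depth",cv2.minAreaRect((onplane(c,cn.reshape(-1,2),.082)[:,:2]*1000).astype(np.float32)))
sub=im[120:175,120:215].max(2)
m=np.zeros(im.shape[:2],np.uint8); m[125:168,140:192]=(im[125:168,140:192].max(2)<90)
cn=max(cv2.findContours(m,0,2)[0],key=cv2.contourArea)
print("hatch",cv2.minAreaRect((onplane(c,cn.reshape(-1,2),.082)[:,:2]*1000).astype(np.float32)),cv2.boundingRect(cn))
m=((hsv[...,1]<50)&(hsv[...,2]>140)).astype(np.uint8); m[:, :110]=0; m[:,225:]=0; m[:110]=0; m[190:]=0
m=cv2.morphologyEx(m,cv2.MORPH_OPEN,np.ones((3,3)))
cn=max(cv2.findContours(m,0,2)[0],key=cv2.contourArea)
print("lid col",cv2.minAreaRect((onplane(c,cn.reshape(-1,2),.082)[:,:2]*1000).astype(np.float32)))
# tall things cloud: tab tops
for nm,b in [("ltab",(275,155,300,178)),("rtab",(275,95,300,112)),("blackbox",(262,200,292,235)),("bottle lying",(255,50,310,80)),("bottle up",(235,0,272,48)),("cup",(195,220,215,240))]:
    q=P[b[1]:b[3],b[0]:b[2]].reshape(-1,3); t=q[:,2].max(); k=q[q[:,2]>max(.02,t-.03)]; print(nm,t.round(3),k.mean(0).round(3),k.min(0).round(3),k.max(0).round(3))
```

```text
disc [276.5 114.7] 14 [ 0.6293 -0.1433  0.007 ]
disc [290.9 117.5] 15 [ 0.6225 -0.184   0.007 ]
disc [369.7 126.4] 21 [ 0.6044 -0.4083  0.007 ]
disc [348.9 151.4] 20 [ 0.5309 -0.3491  0.007 ]
disc [272.4 168.3] 50 [ 0.4771 -0.135   0.007 ]
disc [296.2 176.6] 48 [ 0.4557 -0.202   0.007 ]
disc [348.6 176.1] 21 [ 0.4612 -0.3486  0.007 ]
scene
disc [396.2 221.2] 20 [ 0.6549 -0.3137  0.007 ]
long ((466.3630676269531, -168.10055541992188), (109.42904663085938, 36.263587951660156), 71.8330307006836)
round ((626.5615234375, -163.25247192382812), (63.349456787109375, 59.3408317565918), 1.2343257665634155)
lid z 0.08142403745547533
lid depth ((515.6007080078125, 147.22824096679688), (113.8208236694336, 210.23794555664062), 7.517884731292725)
hatch ((517.1442260742188, 147.60543823242188), (67.76597595214844, 85.0472183227539), 7.892739772796631) (149, 132, 35, 29)
lid col ((517.0940551757812, 147.36941528320312), (111.81964874267578, 212.43028259277344), 7.399112224578857)
ltab 1.158 [ 0.322 -0.069  1.158] [ 0.322 -0.069  1.158] [ 0.322 -0.069  1.158]
rtab 1.158 [ 0.322 -0.069  1.158] [ 0.322 -0.069  1.158] [ 0.322 -0.069  1.158]
blackbox 1.158 [ 0.322 -0.069  1.158] [ 0.322 -0.069  1.158] [ 0.322 -0.069  1.158]
bottle lying 1.158 [ 0.322 -0.069  1.158] [ 0.322 -0.069  1.158] [ 0.322 -0.069  1.158]
bottle up 1.158 [ 0.322 -0.069  1.158] [ 0.322 -0.069  1.158] [ 0.322 -0.069  1.158]
cup 0.055 [0.302 0.044 0.048] [0.279 0.022 0.026] [0.324 0.065 0.055]
```

View pics/crop1.png

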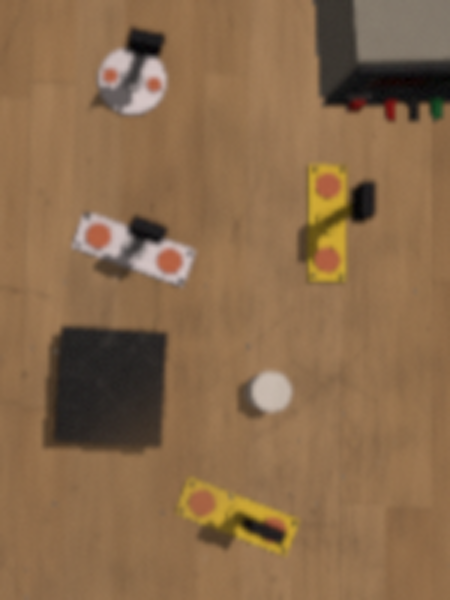

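The crop confirms it: an aluminium bar foot with two copper discs at crop (134,248). The round-foot stand is at (133,80) and the others are yellow. Next I'll plan the threading in the box's y-z plane.

```bash
cat > plan.py <<'E'
import numpy as np, sys
from scipy.ndimage import distance_transform_edt as edt
from scipy.sparse import coo_matrix
from scipy.sparse.csgraph import dijkstra
# field, 0.5 mm; y -200..200, z -20..380
Y,Z=np.meshgrid(np.arange(-200,200,.5)+.25,np.arange(-20,380,.5)+.25,indexing="ij")
ob=(Z<6)|((Z>76)&(Z<82)&(abs(Y)>44)&(abs(Y)<106))|((abs(Y)>100)&(abs(Y)<106)&(Z<82))
D=edt(~ob)*.5
def rect(y0,y1,z0,z1):
    g=lambda a,b:np.linspace(a,b,max(2,int((b-a)/2)+1))
    a,b=np.meshgrid(g(y0,y1),g(z0,z1)); return np.c_[a.ravel(),b.ravel()]
phi=np.radians(float(sys.argv[1])); G=130
g=np.r_[rect(-12,12,-19,54),rect(-43,43,54,140)]   # gripper, tool back along +z
g=g@np.array([[np.cos(phi),-np.sin(phi)],[np.sin(phi),np.cos(phi)]])+[0,G]  # leaned by phi toward +y
body=np.r_[rect(-55,55,0,6),rect(-6,6,6,108),rect(-15,15,108,148),g]
ys=np.arange(-60,61,2.);zs=np.arange(12,131,2.);ts=np.radians(np.arange(0,71,2.5))
C=np.zeros((len(ys),len(zs),len(ts)))
for k,t in enumerate(ts):   # positive t: stem leans toward +y, +y end of the foot down
    p=body@np.array([[np.cos(t),-np.sin(t)],[np.sin(t),np.cos(t)]])
    for i,y in enumerate(ys):
        iy=np.clip(((p[:,0]+y+200)*2).astype(int),0,799)
        iz=((p[:,1][None]+zs[:,None]+20)*2).astype(int).clip(0,799)
        C[i,:,k]=D[iy[None],iz].min(1)
n=C.size; id=np.arange(n).reshape(C.shape); w=1+(8/np.maximum(C,.2))**4; w[C<1.5]=np.inf
r,c,d=[],[],[]
for ax in range(3):
    a=np.take(id,range(C.shape[ax]-1),ax).ravel();b=np.take(id,range(1,C.shape[ax]),ax).ravel()
    ww=(w.ravel()[a]+w.ravel()[b])/2; ok=np.isfinite(ww); r.append(a[ok]);c.append(b[ok]);d.append(ww[ok])
A=coo_matrix((np.concatenate(d),(np.concatenate(r),np.concatenate(c))),(n,n)).tocsr()
s=id[30,0,0]; dist,pre=dijkstra(A,False,s,return_predecessors=True)
top=id[:,-1,:]; e=top.ravel()[np.argmin(dist[top.ravel()])]
print("phi",sys.argv[1],"cost",dist[e])
if np.isfinite(dist[e]):
    path=[e]
    while path[-1]!=s: path.append(pre[path[-1]])
    q=np.array([np.unravel_index(i,C.shape) for i in path]); cl=C[tuple(q.T)]
    print("min clearance",cl[:-3].min(),"max tilt",np.degrees(ts[q[:,2]].max()))
    if len(sys.argv)>2:
        for j in list(range(0,len(q),4))+[len(q)-1]: a=q[j];print(ys[a[0]],zs[a[1]],np.degrees(ts[a[2]]),cl[j].round(1))
E
for p in -30 -20 20; do python3 plan.py $p; done; python3 plan.py 0 v
```

```text
phi -30 cost 109.02538645658278
min clearance 9.192388155425117 max tilt 29.999999999999996
phi -20 cost 109.02538645658278
min clearance 9.192388155425117 max tilt 29.999999999999996
phi 20 cost 109.02538645658278
min clearance 9.192388155425117 max tilt 29.999999999999996
phi 0 cost 109.02538645658278
min clearance 9.192388155425117 max tilt 29.999999999999996
-20.0 130.0 29.999999999999996 26.7
-20.0 122.0 29.999999999999996 21.0
-20.0 114.0 29.999999999999996 16.6
-20.0 106.0 29.999999999999996 13.6
-20.0 98.0 29.999999999999996 13.5
-20.0 90.0 29.999999999999996 16.0
-16.0 86.0 29.999999999999996 15.7
-12.0 82.0 29.999999999999996 16.6
-6.0 80.0 29.999999999999996 15.9
-2.0 76.0 29.999999999999996 16.3
4.0 74.0 29.999999999999996 16.0
8.0 70.0 29.999999999999996 16.1
12.0 68.0 27.5 13.7
16.0 66.0 25.0 12.9
16.0 58.0 25.0 9.6
16.0 54.0 20.0 9.2
16.0 48.0 17.5 10.8
16.0 48.0 7.499999999999999 16.3
16.0 46.0 0.0 22.0
12.0 42.0 0.0 26.0
8.0 38.0 0.0 30.0
0.0 38.0 0.0 32.0
0.0 30.0 0.0 24.5
0.0 22.0 0.0 16.5
0.0 14.0 0.0 8.5
0.0 12.0 0.0 6.5
```

```bash
cat >> h.py <<'E'
def Rt(yaw,lean=0):
    "tool R: tool y at yaw (deg), z down, tool x at yaw+90; stem leans by lean deg toward +x tool side (tool x world)"
    a=np.radians(yaw); y=np.array([np.cos(a),np.sin(a),0]); x=np.array([-np.sin(a),np.cos(a),0]); z=np.array([0,0,-1.])
    return Rot.from_rotvec(-y*np.radians(lean)*-1).as_matrix()@np.c_[x,y,z] if False else Rot.from_rotvec(np.cross([0,0,1],x)*np.radians(lean)).as_matrix()@np.c_[x,y,z]
def rel(p,R,o=None,ref=None):
    "shift and turn of world pose (p,R) seen from the current (or ref) pose"
    if ref is None:
        o=o or get_obs(); ref=(o["position"],Rot.from_quat(o["ee_rot"]).as_matrix())
    d=ref[1].T@(np.array(p)-ref[0]); t=Rot.from_matrix(ref[1].T@R).as_rotvec()
    return d.round(4).tolist(),t.round(4).tolist()
E
python3 - <<'E'
from h import *
print(rel([.50,.20,.25],Rt(27)));print(rel([.466,-.168,.25],Rt(-18)))
E
```

```text
([-0.4124, -0.2786, -0.008], [-0.0009, 0.0004, 0.7818])
([-0.4951, -0.6388, -0.0076], [-0.0007, 0.0008, 1.5672])
```

Careful with the scale: turns go in shares of 120 degrees. That gives: 1.567 rad is 0.7482.

>>> move_arm([
  {"delta_pos":[-0.412,-0.279,-0.008],"turn":[0,0,0.3724],"fingers":0},
  {"delta_pos":[-0.412,-0.279,-0.008],"turn":[0,0,0.3724],"fingers":0},
  {"delta_pos":[-0.412,-0.279,-0.008],"turn":[0,0,0.3724],"fingers":0},
  {"delta_pos":[-0.412,-0.279,-0.008],"turn":[0,0,0.3724],"fingers":0},
  {"delta_pos":[-0.412,-0.279,-0.008],"turn":[0,0,0.3724],"fingers":0},
  {"delta_pos":[-0.412,-0.279,-0.008],"turn":[0,0,0.3724],"fingers":0},
  {"delta_pos":[-0.412,-0.279,-0.008],"turn":[0,0,0.3724],"fingers":0},
  {"delta_pos":[-0.495,-0.639,-0.008],"turn":[0,0,0.7482],"fingers":0},
  {"delta_pos":[-0.495,-0.639,-0.008],"turn":[0,0,0.7482],"fingers":0},
  {"delta_pos":[-0.495,-0.639,-0.008],"turn":[0,0,0.7482],"fingers":0},
  {"delta_pos":[-0.495,-0.639,-0.008],"turn":[0,0,0.7482],"fingers":0},
  {"delta_pos":[-0.495,-0.639,-0.008],"turn":[0,0,0.7482],"fingers":0},
])

```text
clock: 1.65
position: [0.4646, -0.0669, 0.2501]
ee_rot: [0.81, 0.586, 0.0, -0.0]
ft_force: [2.3, 0.2, -0.6]
grip_width: 0.999
grasp_force: 0.0
```

Run:
```python
from h import *
c=grab("wrist"); save(c,"w1.png"); print(c["o"])
hsv=cv2.cvtColor(c["color"],cv2.COLOR_RGB2HSV); h,sa,v=cv2.split(hsv)
m=(((h<9)|(h>173))&(sa>90)&(v>90)).astype(np.uint8)
n,l,st,ce=cv2.connectedComponentsWithStats(m)
for i in range(1,n):
    if st[i,4]>40: print(ce[i].round(1),st[i,4],onplane(c,ce[i],.0065)[0].round(4))
print(rel([.466,-.168,.25],Rt(-18)),rel([.466,-.168,.122],Rt(-18)))
```

```text
[0.4898269  0.00741602 0.38064272]
[397.1 176.2] 56 [ 0.6281 -0.143   0.0065]
[396.9 206.5] 50 [ 0.6207 -0.1838  0.0065]
[276.1 252.6] 51 [ 0.4501 -0.1987  0.0065]
[354.7 322.1] 54 [ 0.5282 -0.349   0.0065]
[311.  333.4] 74 [ 0.4601 -0.3484  0.0065]
([-0.0867, 0.0316, 0.0006], [0.0015, 0.0012, -0.0125]) ([-0.0866, 0.0314, 0.1286], [0.0015, 0.0012, -0.0125])
```

View pics/w1.png

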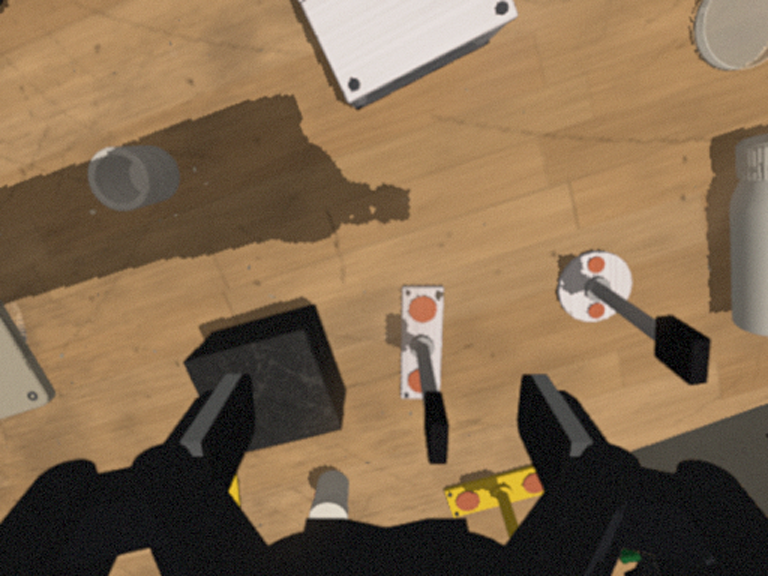

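The wrist view shows the bar-foot stand at (422,340), with its tab at (436,430) between the open fingers. The round stand at (595,285) is well clear to the right.

In the tool's units: -0.012 rad is -0.0057.

>>> move_arm([
  {"delta_pos":[-0.05,0.018,0],"turn":[0,0,-0.0057],"fingers":0},
  {"delta_pos":[-0.087,0.0315,0],"turn":[0,0,-0.0057],"fingers":0},
  {"delta_pos":[-0.087,0.0315,0],"turn":[0,0,-0.0057],"fingers":0},
  {"delta_pos":[-0.087,0.0315,0.045],"turn":[0,0,-0.0057],"fingers":0},
  {"delta_pos":[-0.087,0.0315,0.09],"turn":[0,0,-0.0057],"fingers":0},
  {"delta_pos":[-0.087,0.0315,0.12],"turn":[0,0,-0.0057],"fingers":0},
  {"delta_pos":[-0.087,0.0315,0.1285],"turn":[0,0,-0.0057],"fingers":0},
  {"delta_pos":[-0.087,0.0315,0.1285],"turn":[0,0,-0.0057],"fingers":0},
  {"delta_pos":[-0.087,0.0315,0.1285],"turn":[0,0,-0.0057],"fingers":0},
])

```text
clock: 2.82
position: [0.469, -0.1573, 0.1228]
ee_rot: [0.805, 0.593, 0.001, 0.0]
ft_force: [-1.2, 0.1, -0.1]
grip_width: 0.995
grasp_force: 0.0
```

Run:
```python
from h import *
c=grab("wrist"); save(c,"w2.png",s=1.2); print(get_obs()["position"],rel([.466,-.168,.122],Rt(-18)))
```

```text
[ 0.46892545 -0.15738476  0.12270508] ([-0.011, 0.0004, 0.0007], [0.0018, -0.0008, 0.0124])
```

View pics/w2.png

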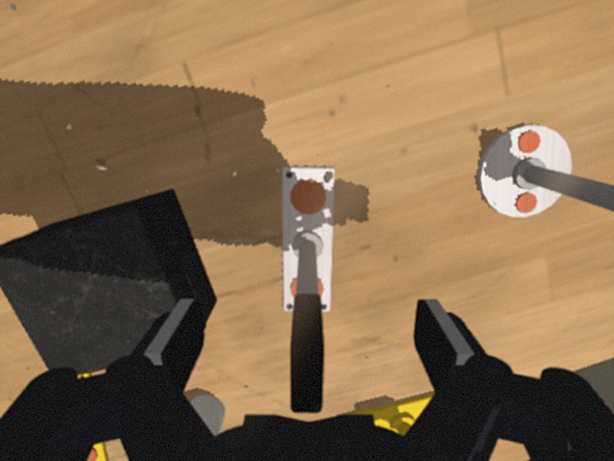

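The tab at (307,350) is centred between the fingers, and the tool stands 11 mm off along the tab. I'll correct that and grip.

In the tool's units: 0.012 rad is 0.0057.

>>> move_arm([
  {"delta_pos":[-0.011,0,0.001],"turn":[0,0,0.0057],"fingers":0},
  {"delta_pos":[-0.011,0,0.001],"turn":[0,0,0.0057],"fingers":0.3},
  {"delta_pos":[-0.011,0,0.001],"turn":[0,0,0.0057],"fingers":0.6},
  {"delta_pos":[-0.011,0,0.001],"turn":[0,0,0.0057],"fingers":0.8},
  {"delta_pos":[-0.011,0,0.001],"turn":[0,0,0.0057],"fingers":1},
  {"delta_pos":[-0.011,0,0.001],"turn":[0,0,0.0057],"fingers":1},
  {"delta_pos":[-0.011,0,0.001],"turn":[0,0,0.0057],"fingers":1},
  {"delta_pos":[-0.011,0,0.001],"turn":[0,0,0.0057],"fingers":1},
], force=90)

```text
clock: 3.88
position: [0.4651, -0.1678, 0.1207]
ee_rot: [0.809, 0.588, 0.0, 0.0]
ft_force: [0.4, 0.6, 2.2]
grip_width: 0.128
grasp_force: 88.1
```

Run:
```python
from h import *
o=get_obs(); print(o["position"],o["grip_width"],o["grasp_force"])
# next: straight up to .29, then over the box
print(rel([.466,-.168,.29],Rt(-18)),rel([.517,.147,.29],Rt(7.4)))
```

```text
[ 0.46511956 -0.16784241  0.1206878 ] 0.12820113127228958 88.11686038970947
([0.0002, 0.001, -0.1693], [0.0004, -0.0002, 0.0004]) ([0.3155, -0.0478, -0.1693], [0.0004, -0.0001, -0.443])
```

In the tool's units: -0.443 rad is -0.2115.

>>> move_arm([
  {"delta_pos":[0,0,-0.015],"turn":[0,0,0],"fingers":1},
  {"delta_pos":[0,0,-0.05],"turn":[0,0,0],"fingers":1},
  {"delta_pos":[0,0,-0.09],"turn":[0,0,0],"fingers":1},
  {"delta_pos":[0.01,-0.002,-0.13],"turn":[0,0,-0.0143],"fingers":1},
  {"delta_pos":[0.05,-0.008,-0.16],"turn":[0,0,-0.0477],"fingers":1},
  {"delta_pos":[0.1,-0.015,-0.17],"turn":[0,0,-0.0859],"fingers":1},
  {"delta_pos":[0.15,-0.023,-0.17],"turn":[0,0,-0.1241],"fingers":1},
  {"delta_pos":[0.2,-0.031,-0.17],"turn":[0,0,-0.1623],"fingers":1},
  {"delta_pos":[0.25,-0.039,-0.17],"turn":[0,0,-0.2005],"fingers":1},
  {"delta_pos":[0.29,-0.045,-0.17],"turn":[0,0,-0.2115],"fingers":1},
  {"delta_pos":[0.3155,-0.048,-0.17],"turn":[0,0,-0.2115],"fingers":1},
  {"delta_pos":[0.3155,-0.048,-0.17],"turn":[0,0,-0.2115],"fingers":1},
], force=90)

```text
clock: 5.38
position: [0.5168, 0.1484, 0.2903]
ee_rot: [0.66, 0.751, -0.0, 0.0]
ft_force: [0.0, -1.0, -1.3]
grip_width: 0.127
grasp_force: 87.9
```

Run:
```python
from h import *
o=get_obs(); print(o["position"],o["joint_velocities"].round(2),o["grip_width"],o["joint_pos"].round(2))
```

```text
[0.51679782 0.14836052 0.29029787] [ 0.03 -0.03  0.04  0.02  0.02  0.    0.02] 0.1268942247613753 [-0.78  0.11  0.45  1.64 -0.05  1.4  -0.19]
```

```bash
cat >> h.py <<'E'
def bp(y,z,th,side=1,c=(.517,.1474),yaw=7.4,L=.1207):
    "tool pose for the foot's underside centre at box y, height z (mm), stem leaning th deg toward side*box y"
    a=np.radians(yaw+90); yd=np.array([np.cos(a),np.sin(a),0]); t=np.radians(th)
    return np.r_[c,0]+yd*side*(y/1000+L*np.sin(t))+np.array([0,0,z/1000+L*np.cos(t)]),Rt(yaw,side*th)
E
python3 - <<'E'
from h import *
for s in (1,-1): print(s,rel(*bp(-20,150,15,s)),rel(*bp(-20,130,30,s)),bp(-20,130,30,s)[0])
E
```

```text
1 ([0.0103, 0.0001, 0.0237], [-0.0005, -0.2611, 0.0006]) ([0.0394, 0.0001, 0.0557], [-0.0005, -0.5229, 0.0007]) [0.5118031  0.18741393 0.23452927]
-1 ([-0.0122, 0.0001, 0.0237], [-0.0007, 0.2625, 0.0004]) ([-0.0413, 0.0001, 0.0558], [-0.0007, 0.5243, 0.0004]) [0.5221969  0.10738607 0.23452927]
```

Trying the +y lean, where joint 5 and the elbow should have room.

In the tool's units: -0.523 rad is -0.2497.

>>> move_arm([
  {"delta_pos":[0.007,0,0.015],"turn":[0,-0.0716,0],"fingers":1},
  {"delta_pos":[0.012,0,0.025],"turn":[0,-0.1337,0],"fingers":1},
  {"delta_pos":[0.025,0,0.04],"turn":[0,-0.2005,0],"fingers":1},
  {"delta_pos":[0.039,0,0.056],"turn":[0,-0.2497,0],"fingers":1},
  {"delta_pos":[0.039,0,0.056],"turn":[0,-0.2497,0],"fingers":1},
  {"delta_pos":[0.039,0,0.056],"turn":[0,-0.2497,0],"fingers":1},
  {"delta_pos":[0.039,0,0.056],"turn":[0,-0.2497,0],"fingers":1},
  {"delta_pos":[0.039,0,0.056],"turn":[0,-0.2497,0],"fingers":1},
])

```text
clock: 6.38
position: [0.5121, 0.1847, 0.2354]
ee_rot: [0.639, 0.725, -0.17, 0.194]
ft_force: [0.1, -0.0, -2.4]
grip_width: 0.131
grasp_force: 88.0
```

Run:
```python
from h import *
c=grab("wrist"); save(c,"w3.png",s=1.2); t=grab("scene"); save(t,"s3.png",(190,90,310,210),5)
o=get_obs(); print(o["position"],o["joint_velocities"].round(2),o["grip_width"],o["joint_pos"].round(2)); print(rel(*bp(-20,130,30)))
```

```text
[0.51187531 0.18515017 0.23502421] [-0.01  0.   -0.    0.   -0.    0.   -0.  ] 0.13017072053799197 [-1.    0.32  0.37  1.61  0.34  1.49 -0.57]
([0.0022, 0.0002, -0.0007], [0.0, -0.0015, -0.0014])
```

View pics/s3.png

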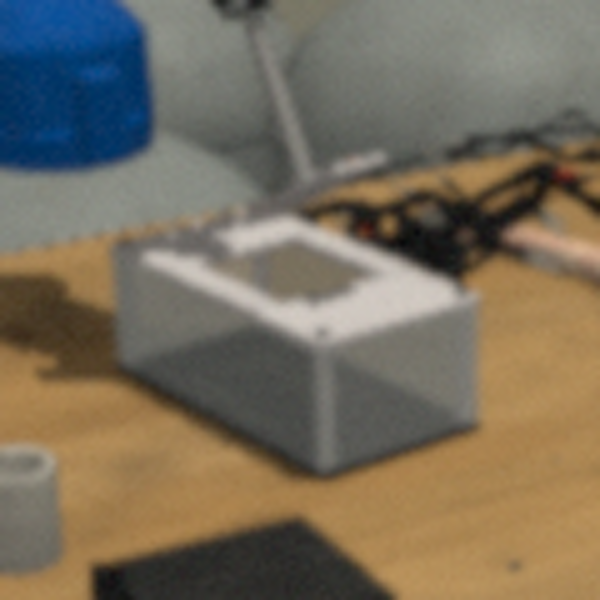

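View pics/w3.png

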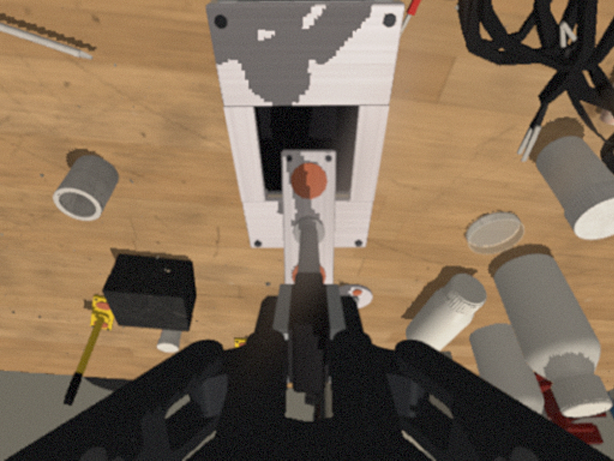

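Scene crop: the stand leans above the box, with its foot at about (330,170). Wrist view: the foot's far end at (308,155) is lined up over the hatch, whose corners are near (255,105) and (388,105). I'll check for slip in the pads and re-measure the hatch from this view.

Run:
```python
from h import *
o=get_obs(); c=grab("wrist"); R=Rot.from_quat(o["ee_rot"]).as_matrix(); p=o["position"]
h,sa,v=cv2.split(cv2.cvtColor(c["color"],cv2.COLOR_RGB2HSV))
m=(((h<10)|(h>172))&(sa>80)&(v>60)).astype(np.uint8); m[:120]=0;m[180:]=0;m[:,:235]=0;m[:,280:]=0
n,l,st,ce=cv2.connectedComponentsWithStats(m); i=1+np.argmax(st[1:,4]); print(ce[i],st[i])
r=rays(c,ce[i])[0]@R; co=(c["o"]-p)@R   # tool coords
# circle about grasp point (z=-8mm): disc at x=.0352, z=.1142
best=min(((np.linalg.norm(np.cross(r/np.linalg.norm(r),np.array([np.cos(a)*.0352-np.sin(a)*.1222,0,np.sin(a)*.0352+np.cos(a)*.1222-.008])-co)),np.degrees(a)) for a in np.radians(np.arange(-15,15,.1))))
q=co+r*((.1142-co[2])/r[2]); print("slip fit (dist,deg)",best,"at nominal plane",q)
# hatch dark region and lid outline from depth/colour
im=c["color"]; v=im.max(2)
m=(v>110)&(im.max(2).astype(int)-im.min(2)<35); P=cloud(c)
z=P[...,2]; lid=(abs(z-.082)<.006)
k=lid.astype(np.uint8); k[220:]=0; k=cv2.morphologyEx(k,cv2.MORPH_OPEN,np.ones((3,3)))
print("lid z",np.median(z[k>0]))
cn=max(cv2.findContours(k,0,2)[0],key=cv2.contourArea).reshape(-1,2)
print("lid",cv2.minAreaRect((onplane(c,cn,.082)[:,:2]*1000).astype(np.float32)))
uv=np.array([[209,0],[402,0],[254,105],[388,105],[249,247],[367,246]])/1.2
print("lid corners/hatch pts",onplane(c,uv,.082)[:,:2].round(4).tolist())
```

```text
[257.44018405 150.14877301] [243 136  30  30 652]
slip fit (dist,deg) (np.float64(0.0010183085424282832), np.float64(0.09999999999994635)) at nominal plane [0.03498531 0.00101808 0.1142    ]
lid z 0.08085438849687648
lid ((515.8463134765625, 149.4796142578125), (111.23493957519531, 211.38832092285156), 7.533799648284912)
lid corners/hatch pts [[0.4495, 0.2489], [0.5544, 0.2624], [0.4756, 0.1884], [0.5644, 0.1999], [0.4739, 0.0381], [0.5865, 0.054]]
```

No slip, and the box agrees to about 1 mm. Next come the numbers for the threading rows.

Run:
```python
from h import *
for w in [(-20,130,30),(-20,110,30),(-20,90,30),(-10,83,30),(0,76,30),(10,69,30),(14,65,27),(16,60,25),(16,54,21),(16,49,15),(16,47,8),(16,46,0),(0,34,0)]:
    print(w,rel(*bp(*w,c=(.5165,.148))))
```

```text
(-20, 130, 30) ([0.0025, -0.0001, -0.001], [0.0001, -0.0013, -0.001])
(-20, 110, 30) ([0.0125, -0.0002, 0.0163], [0.0001, -0.0013, -0.001])
(-20, 90, 30) ([0.0225, -0.0002, 0.0336], [0.0001, -0.0013, -0.001])
(-10, 83, 30) ([0.0347, -0.0002, 0.0347], [0.0001, -0.0013, -0.001])
(0, 76, 30) ([0.0468, -0.0002, 0.0358], [0.0001, -0.0013, -0.001])
(10, 69, 30) ([0.059, -0.0002, 0.0369], [0.0001, -0.0013, -0.001])
(14, 65, 27) ([0.0581, -0.0002, 0.0385], [0.0001, 0.0511, -0.001])
(16, 60, 25) ([0.0581, -0.0002, 0.0421], [0.0001, 0.086, -0.001])
(16, 54, 21) ([0.0528, -0.0002, 0.0483], [0.0001, 0.1558, -0.001])
(16, 49, 15) ([0.0429, -0.0002, 0.0553], [0.0002, 0.2605, -0.001])
(16, 47, 8) ([0.0299, -0.0002, 0.0617], [0.0002, 0.3827, -0.001])
(16, 46, 0) ([0.0153, -0.0002, 0.0699], [0.0003, 0.5223, -0.0009])
(0, 34, 0) ([0.0074, -0.0002, 0.0883], [0.0003, 0.5223, -0.0009])
```

In the tool's units: -0.001 rad is -0.0005.

>>> move_arm([
  {"delta_pos":[0.0065,0,0.007],"turn":[0,0,-0.0005],"fingers":1},
  {"delta_pos":[0.0125,0,0.0165],"turn":[0,0,-0.0005],"fingers":1},
  {"delta_pos":[0.0175,0,0.025],"turn":[0,0,-0.0005],"fingers":1},
  {"delta_pos":[0.0225,0,0.0335],"turn":[0,0,-0.0005],"fingers":1},
  {"delta_pos":[0.0225,0,0.0335],"turn":[0,0,-0.0005],"fingers":1},
  {"delta_pos":[0.0285,0,0.034],"turn":[0,0,-0.0005],"fingers":1},
  {"delta_pos":[0.0345,0,0.0345],"turn":[0,0,-0.0005],"fingers":1},
  {"delta_pos":[0.0405,0,0.035],"turn":[0,0,-0.0005],"fingers":1},
  {"delta_pos":[0.047,0,0.036],"turn":[0,0,-0.0005],"fingers":1},
  {"delta_pos":[0.053,0,0.0365],"turn":[0,0,-0.0005],"fingers":1},
  {"delta_pos":[0.059,0,0.037],"turn":[0,0,-0.0005],"fingers":1},
  {"delta_pos":[0.059,0,0.037],"turn":[0,0,-0.0005],"fingers":1},
])

```text
clock: 8.02
position: [0.5072, 0.2185, 0.1727]
ee_rot: [0.637, 0.726, -0.171, 0.194]
ft_force: [0.4, -0.6, -1.5]
grip_width: 0.127
grasp_force: 88.0
```

Run:
```python
from h import *
o=get_obs();print(o["position"],o["joint_velocities"].round(2),o["ft_force"].round(1),o["joint_pos"].round(2))
for w in [(10,69,30),(14,65,27),(16,60,25),(16,54,21),(16,49,15),(16,47,8),(16,46,0),(0,34,0)]:
    print(w,rel(*bp(*w,c=(.5165,.148))))
c=grab("wrist"); save(c,"w4.png",s=1.2)
```

```text
[0.50723808 0.21847209 0.17266883] [ 0.01 -0.01  0.01  0.    0.01  0.    0.01] [ 0.4 -0.6 -1.5] [-1.01  0.41  0.35  1.63  0.31  1.41 -0.64]
(10, 69, 30) ([-0.0011, 0.0001, -0.0004], [-0.0001, -0.0005, 0.0017])
(14, 65, 27) ([-0.0019, 0.0001, 0.0012], [-0.0002, 0.0519, 0.0017])
(16, 60, 25) ([-0.0019, 0.0001, 0.0049], [-0.0002, 0.0868, 0.0017])
(16, 54, 21) ([-0.0073, 0.0001, 0.0111], [-0.0003, 0.1566, 0.0017])
(16, 49, 15) ([-0.0171, 0.0001, 0.018], [-0.0003, 0.2613, 0.0016])
(16, 47, 8) ([-0.0301, 0.0001, 0.0244], [-0.0004, 0.3835, 0.0016])
(16, 46, 0) ([-0.0447, 0.0, 0.0327], [-0.0006, 0.5231, 0.0016])
(0, 34, 0) ([-0.0526, 0.0, 0.0511], [-0.0006, 0.5231, 0.0016])
```

View pics/w4.png

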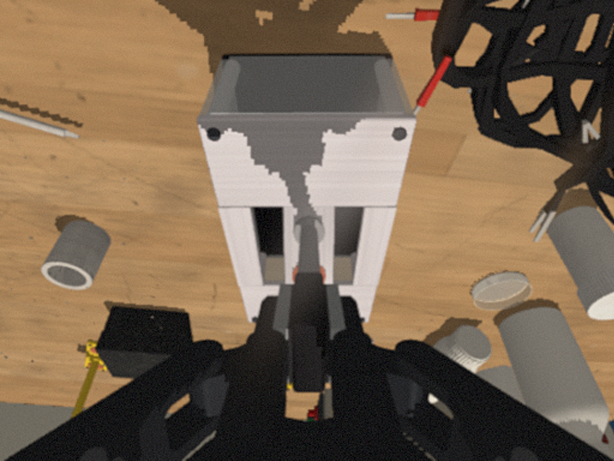

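The wrist view shows the foot's far half under the lid, past the hatch edge at row 207. The foot spans columns 285–333, centred in the hatch (253–363), with no contact force. Now I'll right it.

In the tool's units: 0.523 rad is 0.2497.

>>> move_arm([
  {"delta_pos":[-0.0015,0,0.0005],"turn":[0,0.0119,0.0005],"fingers":1},
  {"delta_pos":[-0.002,0,0.001],"turn":[0,0.0248,0.0005],"fingers":1},
  {"delta_pos":[-0.002,0,0.005],"turn":[0,0.0415,0.0005],"fingers":1},
  {"delta_pos":[-0.0045,0,0.008],"turn":[0,0.0573,0.0005],"fingers":1},
  {"delta_pos":[-0.007,0,0.011],"turn":[0,0.075,0.0005],"fingers":1},
  {"delta_pos":[-0.012,0,0.0145],"turn":[0,0.1003,0.0005],"fingers":1},
  {"delta_pos":[-0.017,0,0.018],"turn":[0,0.1246,0.0005],"fingers":1},
  {"delta_pos":[-0.0235,0,0.021],"turn":[0,0.1537,0.0005],"fingers":1},
  {"delta_pos":[-0.03,0,0.0245],"turn":[0,0.1829,0.0005],"fingers":1},
  {"delta_pos":[-0.037,0,0.0285],"turn":[0,0.2163,0.0005],"fingers":1},
  {"delta_pos":[-0.0445,0,0.0325],"turn":[0,0.2497,0.0005],"fingers":1},
  {"delta_pos":[-0.0445,0,0.0325],"turn":[0,0.2497,0.0005],"fingers":1},
])

```text
clock: 9.57
position: [0.5151, 0.1611, 0.1675]
ee_rot: [0.662, 0.75, 0.0, 0.0]
ft_force: [-0.4, 0.5, -1.9]
grip_width: 0.13
grasp_force: 88.0
```

Run:
```python
from h import *
o=get_obs();print(o["position"],o["joint_velocities"].round(2),o["ft_force"].round(1))
for w in [(16,46,0),(0,34,0),(0,10,0),(0,6,0)]:
    print(w,rel(*bp(*w,c=(.5165,.148))))
c=grab("wrist"); save(c,"w5.png",s=1.2)
```

```text
[0.51508896 0.16111405 0.16749318] [-0.04  0.02 -0.04 -0.02  0.03  0.01 -0.05] [-0.4  0.5 -1.9]
(16, 46, 0) ([0.0028, -0.0003, 0.0008], [0.0006, -0.0002, -0.0047])
(0, 34, 0) ([-0.0132, -0.0002, 0.0128], [0.0006, -0.0002, -0.0047])
(0, 10, 0) ([-0.0132, -0.0003, 0.0368], [0.0006, -0.0002, -0.0047])
(0, 6, 0) ([-0.0132, -0.0003, 0.0408], [0.0006, -0.0002, -0.0047])
```

View pics/w5.png

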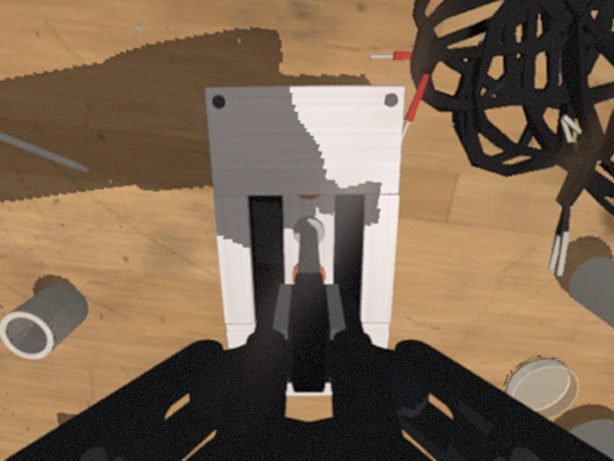

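The stand is upright inside, with its foot under the lid past row 195. I'll lower it until it just clears the floor.

>>> move_arm([
  {"delta_pos":[-0.007,0,0.006],"turn":[0,0,0],"fingers":1},
  {"delta_pos":[-0.013,0,0.013],"turn":[0,0,0],"fingers":1},
  {"delta_pos":[-0.013,0,0.021],"turn":[0,0,0],"fingers":1},
  {"delta_pos":[-0.013,0,0.029],"turn":[0,0,0],"fingers":1},
  {"delta_pos":[-0.013,0,0.035],"turn":[0,0,0],"fingers":1},
  {"delta_pos":[-0.013,0,0.037],"turn":[0,0,0],"fingers":1},
  {"delta_pos":[-0.013,0,0.037],"turn":[0,0,0],"fingers":1},
  {"delta_pos":[-0.013,0,0.037],"turn":[0,0,0],"fingers":1},
])

```text
clock: 10.62
position: [0.5164, 0.1509, 0.1304]
ee_rot: [0.66, 0.751, 0.0, -0.0]
ft_force: [0.8, 0.5, -1.2]
grip_width: 0.131
grasp_force: 88.0
```

Run:
```python
from h import *
o=get_obs();print(o["position"],o["ft_force"].round(1)); print(rel(*bp(0,6,0,c=(.5165,.148))))
```

```text
[0.51640911 0.15092963 0.13042689] [ 0.8  0.5 -1.2]
([-0.0029, -0.0003, 0.0037], [0.0003, -0.0003, -0.0002])
```

>>> move_arm([
  {"delta_pos":[-0.002,0,0.001],"turn":[0,0,0],"fingers":1},
  {"delta_pos":[-0.002,0,0.002],"turn":[0,0,0],"fingers":1},
  {"delta_pos":[-0.002,0,0.003],"turn":[0,0,0],"fingers":1},
  {"delta_pos":[-0.002,0,0.0037],"turn":[0,0,0],"fingers":1},
  {"delta_pos":[-0.002,0,0.0042],"turn":[0,0,0],"fingers":1},
  {"delta_pos":[-0.002,0,0.0042],"turn":[0,0,0],"fingers":1},
  {"delta_pos":[-0.002,0,0.0042],"turn":[0,0,0],"fingers":1},
])

```text
clock: 11.5
position: [0.5167, 0.1488, 0.1267]
ee_rot: [0.66, 0.751, 0.0, -0.0]
ft_force: [-3.2, -1.2, 7.2]
grip_width: 0.128
grasp_force: 89.3
```

The foot is on the floor: force up by 8 N and TCP height exactly as expected. I'll release and retreat upward.

>>> move_arm([
  {"delta_pos":[0,0,0],"turn":[0,0,0],"fingers":0.8},
  {"delta_pos":[0,0,0],"turn":[0,0,0],"fingers":0.6},
  {"delta_pos":[0,0,0],"turn":[0,0,0],"fingers":0.4},
  {"delta_pos":[0,0,0],"turn":[0,0,0],"fingers":0.4},
  {"delta_pos":[0,0,-0.02],"turn":[0,0,0],"fingers":0.4},
  {"delta_pos":[0,0,-0.05],"turn":[0,0,0],"fingers":0.4},
  {"delta_pos":[0,0,-0.09],"turn":[0,0,0],"fingers":0.4},
  {"delta_pos":[0,0,-0.13],"turn":[0,0,0],"fingers":0.4},
  {"delta_pos":[0,0,-0.13],"turn":[0,0,0],"fingers":0.4},
  {"delta_pos":[0,0,-0.13],"turn":[0,0,0],"fingers":0.4},
])

```text
clock: 12.75
position: [0.5162, 0.1488, 0.2552]
ee_rot: [0.66, 0.751, -0.0, -0.0]
ft_force: [-0.2, -0.1, -0.3]
grip_width: 0.599
grasp_force: 0.0
```

Run:
```python
from h import *
t=grab("wrist"); s=grab("scene")
a=cv2.resize(t["color"],(400,300)); b=cv2.resize(s["color"][70:250,190:390],(333,300))
cv2.imwrite("pics/f.png",np.hstack([a,b])[...,::-1]); o=get_obs(); print(o["position"],o["grip_width"],o["ft_force"])
```

```text
[0.51593747 0.14865965 0.25461825] 0.5975067013596135 [ 0.51175802 -0.53508826  0.34830296]
```

View pics/f.png

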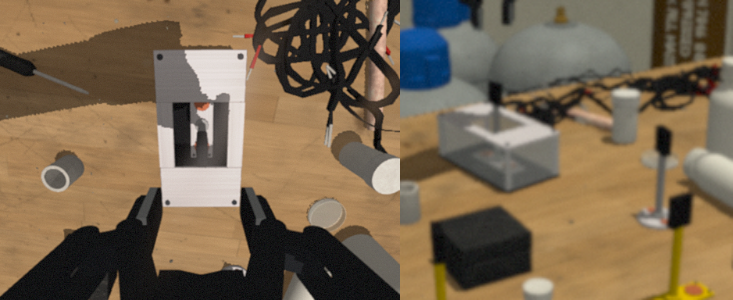

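The stand is upright in the hatch: its tab is at (495,92) in the right half, and its foot is centred under the lid at (203,130) in the left. The gripper is clear, and the round stand is in place at (660,210).

```bash
python3 -c "
from workcell import hand_in; print(hand_in())"
```

```text
the job is handed in; nothing more can be done
None
```

The long-foot stand is in the dry box, upright with its foot on the floor and its tab up out of the hatch; the round stand was left where it was, and the job is handed in at about 13 s on the robot's clock.

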